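Load a slate sign blank into the engraver

TASK

Take the long slate slab off the white-topped carton and set it down gently, lengthwise, on the bare infeed half of the engraver's bed, clear of the head, and let go of it. Then take hold of it near its outer end (or push it there) and slide it flat along the bed under the head until it lies squarely within the cork mat, and lower the presser lever fully so that its roller comes down on the slab. Leave everything else on the bench where it is.

Things in the scene. Friction and masses are not known exactly. Their poses are not given: they have to be found in the camera images.
- slab: long dark slate slab (sign blank), 160 x 60 x 14 mm thick, about 0.37 kg, a tiny hole mark near each corner, both ends alike. Origin: centre of its underside; x along its length, y across its width, z up. It starts flat on the carton. (The slate coaster is square.)
- carton: closed flat stock carton with a white lid, 244 x 174 x 45 mm high, fixed to the table. Origin: centre of its underside; x along its length.
- engraver: desktop engraver, fixed. Origin: table level, below the middle of its cork mat; x is the feed direction (infeed to head), z up. Bed: aluminium plate, top 10 mm above the table, x -270 to +190 mm, y -75 to +75 mm; bare infeed: x -270 to -92 mm. The loaded slab lies centred over the origin, its length along x, either way round; its outer 90 mm stay out from under the head
- mat_center (a point): middle of the cork mat, on the bed's top (10 mm above the table); axes as the engraver's. The mat is flush with the bed, 184 mm along x, 84 mm along y
- infeed_center (a point): middle of where the slab is set down on the bare infeed, on the bed's top, 170 mm before mat_center; axes as the engraver's
- head_front (a point): middle of the lower front edge of the head, a white box over the bed: engraver x +10 to +185 mm, y -45 to +45 mm, underside 65 mm and top 150 mm above the table; from x = +120 mm a column fills the space below it
- presser (a joint): angle of the presser lever about its shaft, which lies along the engraver's y at x = +30 mm, 70 mm above the table. Starts raised, 0.42 to 0.68; 0 when its roller rests on the slab; -0.12 when down with no slab. It stays where it is left; about 4 N on the grip moves it.
- lever_grip (a point): middle of the lever's black grip, a level bar 16 mm thick, 58 mm long along the engraver's y, beside the head (y +57 to +115 mm), 86 mm from the shaft. At joint 0 it is at engraver x = +115 mm, 85 mm above the table; at 0.55 at x = +95 mm, 127 mm high. Push it down from above, following the arc
- coaster: square slate coaster, 95 x 95 x 9 mm, lying flat. A bystander: leave it alone. Origin: centre of its underside
- jar: amber glass jar, 66 mm across, 95 mm high. A bystander: leave it alone. Origin: centre of its underside
- tape_roll: roll of brown tape lying flat, 100 mm across, 48 mm high. A bystander: leave it alone. Origin: centre of its underside
- small_carton: small brown cardboard box, 90 x 70 x 55 mm high. A bystander: leave it alone. Origin: centre of its underside
- mug: white mug, 80 mm across, 90 mm high, handle at its +y side. A bystander: leave it alone. Origin: centre of its underside
- brush: hand brush lying on the table. A bystander: leave it alone. Origin: centre of its underside
- wood_plaque: brown wooden plaque, 120 x 90 x 12 mm, lying flat. A bystander: leave it alone. Origin: centre of its underside
There are look-alikes about, which are no part of the job. What is shaped like the slab but blue or red is not meant.

How it is judged:
By the outcome, as a careful person would: the job done as asked, in the order asked, and still so for the second after the job is handed in, with the robot touching nothing.
It also fails if it takes over 61 s, if anything falls off the work surface, if the arm or the gripper's body presses on something with over 40 N, if the wrist force passes 120 N, or if a joint passes its speed limit or range.

ROBOT

A 7-joint arm with a two-finger parallel gripper is mounted at the origin on the work surface. World frame = base frame: x ahead of the robot, y to its left, z up, the work surface at z = 0. Lengths are in m, angles in rad, forces in N, time in s.
With the tool pointing down it reaches from about 0.35 to 0.9 m from the base axis. Payload 19.9 kg.
Tool frame: the origin (TCP) lies between the finger pads; the fingertips stand 19 mm ahead of it and the grasp point (between the pads) is the TCP; z points along the fingers, y is the direction in which the jaws open and shut (so a half turn about z gives the same grasp; the last joint's range is limited). The gripper opens to 94 mm and grips with 3 to 60 N. Pads are 16 mm wide; open, the fingers measure 119 mm over their backs; the gripper's body (75 mm by 177 mm) begins 78 mm behind the grasp point.
Start: joints at [1.28, 0.417, -0.01, 1.614, 0.005, 1.111, -0.053], TCP at [0.154, -0.606, 0.224] pointing down, gripper open.
Joint ranges: [-2.81, 2.81], [-0.39, 2.02], [-1.27, 1.25], [0.06, 2.57], [-1.19, 4.33], [0.19, 2], [-2.82, 2.82]. Speed limits (rad/s): [1.89, 1.89, 2.39, 2.39, 3.01, 3.01, 3.01].

INTERFACE

Orientations are given as a 3x3 rotation matrix whose columns are the frame's x, y, z axes.
In Python, from rig import robot gives the robot as it stands. Calls block until the motion is done:
- robot.move_ptp(position, orientation): joint-space move of the TCP to a pose.
- robot.move_linear(position, velocity=0.15, frame=None, threshold=None): straight line of the TCP; frame=None keeps the orientation; velocity is the mean speed in m/s. With threshold (N) it stops when the force on the tool has changed by that much, and returns True; else False.
- robot.goto_joints(angles): joint-space move.
- robot.gripper_to(opening): finger opening in m; the grip force is fixed at half the most; returns when the fingers have stopped.
- robot.pause(seconds).
- robot.ik(position, orientation): joint angles nearest the present ones, or None.
- robot.get_state(): the state.
- robot.grab_frame(name): name is "scene" or "side" or "wrist"; returns the picture (420x560x3 uint8, red, green, blue); there is no depth.
- robot.camera_info(name): a dict with "fx", "fy", "cx", "cy" (pixels), "rvec" (rotation vector, rad) and "tvec" (3), from world to camera coordinates, as OpenCV has them. Camera axes: x right, y down, z forward; pixel columns grow to the right and rows downward; lengths in m; the calibration is good to about 2 mm. The wrist camera is an equidistant fisheye: a pixel r from the principal point sees the ray r / f radians off the axis. A picture is of the moment at which its call begins: read the wrist's pose just before it. camera_info takes no time and is no camera call; for the wrist camera it gives the pose at the moment of the call.
A pose or a line that the arm cannot do raises robot.PlanningError and nothing moves.
- robot.sign_off(): hands the job in, once; it reports no verdict.
The state is a dict: "time": time; "qpos": joint angles; "joint_vel": joint speeds; "effort": joint torques, N m; "ee_pos": TCP position; "tool_rot": TCP orientation; "force": force on the tool from outside, world axes, zero at the start; "moment": the same for the moment, N m; "opening": finger opening in m.
Only numpy, scipy, OpenCV 4.12 (cv2) and the standard library are available. Lean on these libraries where they do the work, as an engineer would, in place of code of your own. Each camera call takes 0.05 s, during which the arm holds its last target. There are 200 camera calls.

## Working session

There is one attempt and no reset: what is moved stays moved. The work goes in short steps, each a Python script; the robot and the scene stay as the last script left them, time stands still between calls to the robot, and variables do not carry over. Pictures are saved under pics/ and viewed, on a budget of 10 in all, crops included, one or two more only if the job needs it, and the job is handed in when it is done.

```bash
mkdir -p pics; ls; cat > h.py <<'E'
import numpy as np, cv2
from rig import robot
def snap(n,f):
    ci=robot.camera_info(n); im=robot.grab_frame(n); cv2.imwrite(f'pics/{f}.png',im[:,:,::-1]); np.save(f'pics/{f}.npy',ci,allow_pickle=True); return im,ci
def load(f): return cv2.imread(f'pics/{f}.png')[:,:,::-1], np.load(f'pics/{f}.npy',allow_pickle=True).item()
def ray(ci,uv,fish=False):
    R=cv2.Rodrigues(np.array(ci['rvec'],float))[0]; t=np.array(ci['tvec'],float).ravel()
    x=(uv[0]-ci['cx'])/ci['fx']; y=(uv[1]-ci['cy'])/ci['fy']
    if fish:
        r=np.hypot(x,y)+1e-12; d=np.array([np.sin(r)*x/r,np.sin(r)*y/r,np.cos(r)])
    else: d=np.array([x,y,1.])
    return -R.T@t, R.T@d
def onplane(ci,uv,z,fish=False):
    o,d=ray(ci,uv,fish); return o+d*(z-o[2])/d[2]
E
python3 - <<'E'
from h import *
a,c=snap('scene','s1'); b,d=snap('side','d1'); w,e=snap('wrist','w1')
for x in (c,d,e): print(x)
cv2.imwrite('pics/both.png',np.hstack([cv2.resize(i,(400,300)) for i in (b,w)])[:,:,::-1])
E
```

```text
pics
{'fx': 415.110837200622, 'fy': 415.110837200622, 'cx': 275.21850039365665, 'cy': 204.97121511819137, 'rvec': array([ 1.89200967,  1.77465617, -0.61822177]), 'tvec': array([-0.00625372, -0.32728131,  1.59053214])}
{'fx': 525.2643156621725, 'fy': 525.2643156621725, 'cx': 277.7517524178974, 'cy': 203.1616865325321, 'rvec': array([ 0.63433066, -2.45842245,  1.3755521 ]), 'tvec': array([0.42126512, 0.20794611, 1.23109048])}
{'fx': 325.19226210127806, 'fy': 325.19226210127806, 'cx': 282.3761989619221, 'cy': 208.86142303641202, 'rvec': array([-2.32157361,  1.80695163,  0.22118019]), 'tvec': array([-0.6249678 , -0.02397229,  0.39036666])}
```

View pics/s1.png

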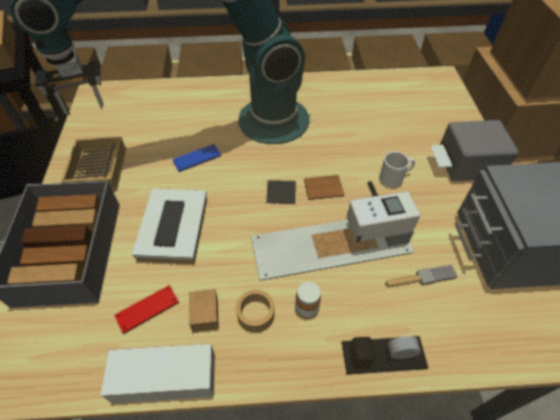

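View pics/d1.png

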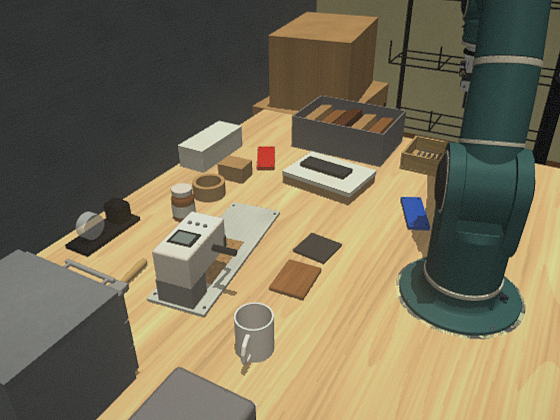

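The scene view shows the slab on the white carton at about (170,223). The engraver's bed runs from its infeed end, (253,240)/(262,277), to (410,250), with the head at (382,220) and the black grip at (372,188). The side view agrees.

```bash
python3 - <<'E'
from h import *
im,c=load('s1'); d,cd=load('d1')
def rect(im,ci,mask,roi,z):
    m=np.zeros(mask.shape,np.uint8); x0,y0,x1,y1=roi; m[y0:y1,x0:x1]=mask[y0:y1,x0:x1]*255
    cn=max(cv2.findContours(m,0,2)[0],key=cv2.contourArea)
    P=np.array([onplane(ci,p[0],z)[:2] for p in cn])
    r=cv2.minAreaRect((P*1000).astype(np.float32)); return cn,r,cv2.boxPoints(r).round(0).tolist()
g=im.max(2).astype(int); dg=d.max(2).astype(int)
cn,r,b=rect(im,c,g<90,(140,190,205,255),.059); print('slab scene',r,b)
cn,r,b=rect(d,cd,dg<90,(290,150,365,190),.059); print('slab side',r,b)
sat=im.max(2).astype(int)-im.min(2)
cn,r,b=rect(im,c,(sat<45)&(g>120),(240,215,425,285),.010); print('bed',r,b)
print(cv2.approxPolyDP(cn,3,True)[:,0].tolist())
dsat=d.max(2).astype(int)-d.min(2)
cn,r,b=rect(d,cd,(dsat<45)&(dg>120),(140,195,290,320),.010)
print(cv2.approxPolyDP(cn,3,True)[:,0].tolist())
big=np.vstack([cv2.resize(im[180:290,240:430],(800,463),interpolation=cv2.INTER_CUBIC)])
cv2.imwrite('pics/c1.png',big[:,:,::-1])
E
```

```text
slab scene ((504.9438781738281, -337.4407043457031), (56.89886474609375, 159.21444702148438), 83.77589416503906) [[423.0, -357.0], [581.0, -374.0], [587.0, -318.0], [429.0, -301.0]]
slab side ((492.5901794433594, -325.6781311035156), (73.89986419677734, 165.2428436279297), 83.58534240722656) [[406.0, -353.0], [571.0, -372.0], [579.0, -298.0], [415.0, -280.0]]
bed ((575.7230834960938, 135.78878784179688), (162.18264770507812, 460.56683349609375), 7.745493412017822) [[464.0, 353.0], [526.0, -103.0], [687.0, -81.0], [625.0, 375.0]]
[[413, 249], [409, 241], [404, 246], [319, 258], [311, 235], [344, 229], [347, 217], [251, 237], [260, 280], [410, 253]]
[[279, 212], [233, 202], [218, 218], [172, 205], [177, 210], [175, 215], [184, 218], [152, 252], [156, 258], [156, 278], [190, 288], [188, 260], [222, 221], [226, 237], [244, 242], [225, 266], [230, 271], [223, 279], [226, 270], [222, 269], [207, 284], [206, 293], [193, 309], [159, 300], [156, 287], [147, 298], [204, 314]]
```

View pics/c1.png

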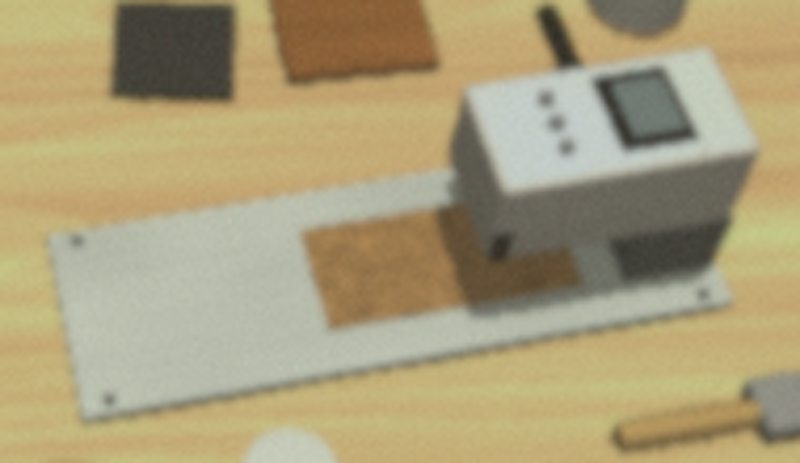

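```bash
cat >> h.py <<'E'
def rotz(th):  # tool down, tool y at angle th (world)
    y=np.array([np.cos(th),np.sin(th),0]); z=np.array([0,0,-1.]); return np.column_stack([np.cross(y,z),y,z])
E
python3 - <<'E'
from h import *
im,c=load('s1')
for n,p in dict(in_near=(251.9,236.3),in_far=(260,278.2),out_far=(413.2,251),mat1=(312.4,235.1),mat2=(318.4,257.4)).items(): print(n,onplane(c,p,.01).round(4))
s=robot.get_state(); print(s['tool_rot'].round(3) if hasattr(s['tool_rot'],'round') else s['tool_rot'])
w,e=load('w1'); o,d=ray(e,(e['cx'],e['cy']),True); print('cam',o,d)
for th in (np.radians(83.8),np.radians(-96.2)): print(robot.ik([.505,-.337,.25],rotz(th)))
for th in (np.radians(7.7),np.radians(187.7)): print(robot.ik([.59,-.02,.25],rotz(th)))
E
```

```text
in_near [ 0.5376 -0.0972  0.01  ]
in_far [ 0.6797 -0.0784  0.01  ]
out_far [0.6203 0.3721 0.01  ]
mat1 [0.5453 0.0848 0.01  ]
mat2 [0.6236 0.0931 0.01  ]
[[ 0.969  0.246 -0.   ]
 [ 0.246 -0.969  0.001]
 [-0.    -0.001 -1.   ]]
cam [ 0.22195661 -0.58865318  0.38440636] [-0.233424   -0.05869158 -0.97060215]
[ 1.02942635  0.43520382 -0.65658502  1.61449924  0.28108022  1.18830235
  1.77473699]
[ 0.6498737   0.36762223 -0.14515668  1.62799926  0.05698248  1.15010896
 -1.18800554]
[ 0.5353711   0.41819973 -0.72509881  1.65569709  0.2955097   1.18062471
 -0.12617817]
[-0.79225879  0.53631055  1.08526935  1.69953025 -0.50273508  1.21659986
 -2.59074971]
```

```bash
python3 - <<'E'
from h import *
th=np.radians(187.5); ex=np.array([-.1305,.9914,0]); m=np.array([.573,.180,0])
robot.move_ptp((m-ex*.15+[0,0,.25]),rotz(th)); print(robot.get_state()['qpos'])
w,e=snap('wrist','wb')
for x in (-.235,-.06):
    print(robot.ik(m+ex*x+[0,0,.031],rotz(th)))
robot.move_ptp([.505,-.337,.2],rotz(np.radians(-96.2))); w2,e2=snap('wrist','ws')
print(robot.get_state()['qpos'],robot.get_state()['time'])
cv2.imwrite('pics/v2.png',np.hstack([cv2.resize(i,(400,300)) for i in (w,w2)])[:,:,::-1])
E
```

```text
[-0.8731794   0.54353086  1.08516193  1.69192863 -0.5084861   1.22064381
 -2.6774816 ]
[-0.55038673  0.80322797  0.8261292   1.81146016 -0.75873008  0.87741238
 -2.37064311]
[-0.85920174  0.79073164  0.83725867  1.84510998 -0.7667537   0.86498142
 -2.64872612]
[-0.01599552  0.50407481  0.75204427  1.70452743 -0.38237714  1.08575274
 -0.82287103] 4.9417
```

View pics/v2.png

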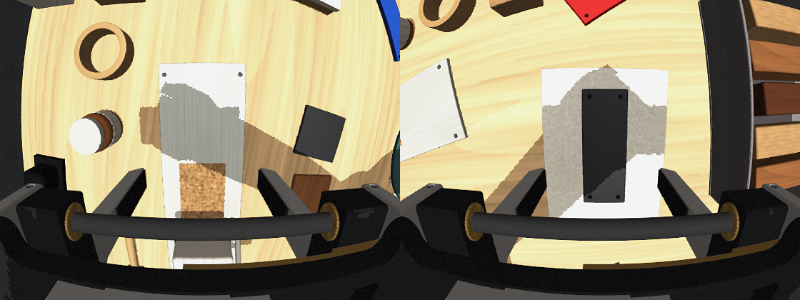

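The left half shows the bed with infeed corners at (160,65) and (243,65) and the mat front edge at (180–225,163). The right half shows the slab on the lid with corners at about (583,89) and (627,202).

```bash
python3 - <<'E'
from h import *
w,e=load('ws')
def cont(mask,roi):
    m=np.zeros(mask.shape,np.uint8); x0,y0,x1,y1=roi; m[y0:y1,x0:x1]=mask[y0:y1,x0:x1]*255
    m=cv2.morphologyEx(cv2.morphologyEx(m,3,np.ones((5,5))),2,np.ones((5,5)))
    return max(cv2.findContours(m,0,1)[0],key=cv2.contourArea)[:,0]
mx=w.max(2).astype(int)
cn=cont(mx<90,(240,110,335,290)); P=np.array([onplane(e,p,.059,True)[:2] for p in cn])
print('slab',cv2.minAreaRect((P*1000).astype(np.float32)))
w,e=load('wb'); mx=w.max(2).astype(int); sat=mx-w.min(2)
cn=cont((sat<40)&(mx>80),(205,75,352,330))
P=np.array([onplane(e,p,.01,True)[:2] for p in cn])*1000
# rough engraver frame
ex=np.array([-.1305,.9914]); ey=np.array([-.9914,-.1305]); m=np.array([573,180.])
q=np.column_stack([(P-m)@ex,(P-m)@ey])
def fit(sel,n):
    if sel.sum()<5: print(n,'few');return
    vx,vy,x0,y0=cv2.fitLine(q[sel].astype(np.float32),cv2.DIST_HUBER,0,.01,.01).ravel()
    print(n,sel.sum(),'pt',x0,y0,'ang',np.degrees(np.arctan2(vy,vx)))
fit((q[:,1]>65)&(q[:,0]>-260)&(q[:,0]<-60),'+y'); fit((q[:,1]<-65)&(q[:,0]>-260)&(q[:,0]<-60),'-y'); fit((q[:,0]<-255)&(abs(q[:,1])<65),'end')
# cork
cn=cont((sat>45),(240,215,325,300)); P=np.array([onplane(e,p,.01,True)[:2] for p in cn])*1000
q=np.column_stack([(P-m)@ex,(P-m)@ey]); fit((q[:,0]<-80)&(abs(q[:,1])<36),'matfront');fit((q[:,1]>36)&(q[:,0]>-85)&(q[:,0]<-10),'mat+y');fit((q[:,1]<-36)&(q[:,0]>-85)&(q[:,0]<-10),'mat-y')
E
```

```text
slab ((501.11407470703125, -339.26580810546875), (59.375343322753906, 158.54727172851562), 83.42654418945312)
+y 154 pt -141.00443 73.840576 ang -0.028916135
-y 154 pt -167.76297 -74.18324 ang 0.23672868
end 106 pt -272.66498 -4.977961 ang -89.69091
matfront 55 pt -94.612564 0.1738734 ang 89.91843
mat+y 52 pt -41.598026 41.20336 ang 0.45996097
mat-y 51 pt -42.8488 -41.28251 ang 0.49276584
```

```bash
cat >> h.py <<'E'
A=np.radians(97.7); EX=np.array([np.cos(A),np.sin(A),0]); EY=np.array([-np.sin(A),np.cos(A),0]); M=np.array([.5733,.1774,0])
def eng(x,y,z): return M+EX*x+EY*y+np.array([0,0,z])
TB=A+np.pi/2
E
python3 - <<'E'
from h import *
R=rotz(np.radians(-96.6)); c=[.5011,-.3393]
robot.move_ptp(c+[.12],R); robot.move_linear(c+[.0665],velocity=.08,threshold=8); print(robot.get_state()['ee_pos'],robot.get_state()['force'])
robot.gripper_to(.03); s=robot.get_state(); print(s['opening'],s['force'])
robot.move_linear(c+[.16],velocity=.12); s=robot.get_state(); print(s['opening'],s['force'])
robot.move_ptp(eng(-.17,0,.12),rotz(TB))
robot.move_linear(eng(-.17,0,.042),velocity=.12)
print(robot.move_linear(eng(-.17,0,.026),velocity=.02,threshold=3)); s=robot.get_state(); print(s['ee_pos'],s['force'],s['opening'],s['time'])
w,e=snap('wrist','wp')
E
```

```text
[ 0.50116966 -0.33953291  0.06673237] [-0.19753499 -0.0091002  -0.1951331 ]
0.05954486317895082 [-0.14770532  0.32144734  2.48439711]
0.05971740301130405 [-0.25475467 -0.43154475 -4.25983859]
True
[0.59611629 0.00897227 0.03123616] [ 0.28573429 -0.26872883  3.79074186] 0.06004228016323905 10.675
```

View pics/wp.png

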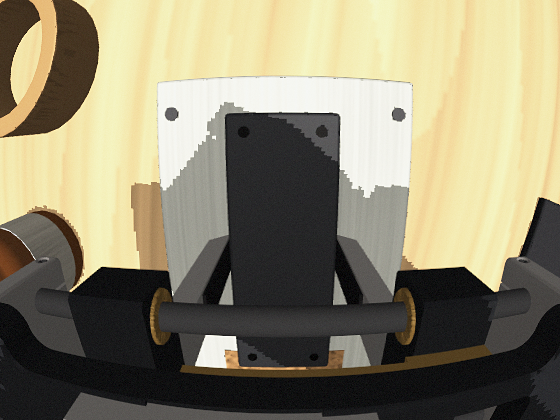

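The slab is down on the bed, centred and straight: its outer edge runs (226–340,114) inside the bed corners (158,82) and (412,82). I'll release it, regrasp near the outer end and slide.

```bash
python3 - <<'E'
from h import *
robot.gripper_to(.09); robot.pause(.3); print(robot.get_state()['force'],robot.get_state()['time'])
robot.move_linear(eng(-.17,0,.075),velocity=.1)
robot.pause(.2); snap('wrist','wr')
robot.move_linear(eng(-.228,0,.075),velocity=.12)
robot.move_linear(eng(-.228,0,.0315),velocity=.08,threshold=8)
robot.gripper_to(.03); s=robot.get_state(); print(s['opening'],s['ee_pos'],s['force'])
print(robot.move_linear(eng(-.058,0,.0315),velocity=.06,threshold=15)); s=robot.get_state(); print(s['ee_pos'],s['force'],s['time'])
w,e=snap('wrist','wl'); sd,_=snap('side','dl')
cv2.imwrite('pics/v4.png',np.hstack([cv2.resize(w,(400,300)),cv2.resize(sd[180:330,120:320],(400,300))])[:,:,::-1])
E
```

```text
[ 0.22378384 -0.83448023 -0.22592893] 11.6833
0.05992580201051753 [ 0.60321548 -0.0481966   0.02942059] [5.09538362 0.45652141 4.15512296]
False
[0.58108399 0.1197779  0.03151106] [-0.15198886 -0.13766801 -3.93831115] 17.3
```

View pics/v4.png

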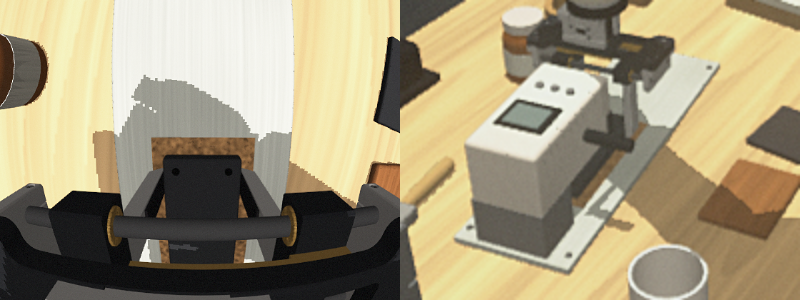

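The slide finished at the right spot, but the wrist force (-3.9 N, about the slab's weight) and a 2 mm rise after closing suggest the slab was carried slightly clear of the bed. I'll set it down, drag it back out on the bed and slide it in again with real contact.

```bash
python3 - <<'E'
from h import *
def st(n):
    s=robot.get_state(); print(n,s['ee_pos'].round(4),np.round(s['force'],1),round(s['opening'],4),round(s['time'],2)); return s
print(robot.move_linear(eng(-.058,0,.026),velocity=.02,threshold=3)); st('down')
robot.gripper_to(.07); st('open')
robot.move_linear(eng(-.058,0,.0335),velocity=.05); st('at')
robot.gripper_to(.03); robot.pause(.2); s=st('grip')
z=s['ee_pos'][2]
print(robot.move_linear(eng(-.058,0,z-.004),velocity=.02,threshold=3)); s=st('press'); z=s['ee_pos'][2]
E
```

```text
True
down [0.5813 0.1198 0.0294] [-1.2 -0.4  6.8] 0.0596 17.63
open [0.5792 0.1196 0.0293] [-21.   -0.8  25.6] 0.0697 18.03
at [0.5815 0.12   0.0337] [ 1.  -0.2 -0.6] 0.0695 18.28
grip [0.5811 0.1199 0.0334] [ 0.7  1.3 -2.1] 0.0597 18.81
True
press [0.5811 0.1197 0.0322] [ 0.3 -0.   4.3] 0.0596 19.02
```

```bash
python3 - <<'E'
from h import *
def st(n):
    s=robot.get_state(); print(n,s['ee_pos'].round(4),np.round(s['force'],1),round(s['opening'],4),round(s['time'],2)); return s
for x in (-.11,-.17,-.228): print(robot.move_linear(eng(x,0,.0318),velocity=.08,threshold=20)); st(x)
robot.gripper_to(.08); st('open')
robot.move_linear(eng(-.228,0,.0335),velocity=.05)
robot.gripper_to(.03); robot.pause(.2); st('grip')
print(robot.move_linear(eng(-.228,0,.029),velocity=.02,threshold=3)); z=st('press')['ee_pos'][2]-.0004
for x in (-.19,-.15,-.11,-.058): print(robot.move_linear(eng(x,0,z),velocity=.08,threshold=20)); st(x)
E
```

```text
False
-0.11 [0.5884 0.0678 0.0322] [-1.1 -0.6  7.4] 0.06 19.82
False
-0.17 [0.5964 0.0086 0.0322] [-0.9  1.5  7.3] 0.0597 20.72
False
-0.228 [ 0.6042 -0.0489  0.0322] [-1.2  0.2  8. ] 0.0598 21.59
open [ 0.6038 -0.0486  0.0317] [-0.6 -0.7  0.5] 0.08 22.12
grip [ 0.6039 -0.0485  0.0335] [0.7 0.8 0.4] 0.0598 23.02
True
press [ 0.6039 -0.0489  0.0326] [ 0.2 -0.4  3.6] 0.0597 23.23
False
-0.19 [ 0.5991 -0.0097  0.0326] [-0.5  2.7  7.8] 0.0596 23.86
False
-0.15 [0.5937 0.0299 0.0326] [-0.6  1.2  8.1] 0.0598 24.51
False
-0.11 [0.5883 0.0695 0.0326] [-0.6  1.5  8.8] 0.0595 25.16
False
-0.058 [0.5813 0.1207 0.0326] [-0.   0.3  7.8] 0.0597 25.96
```

The slab stayed in contact with the bed throughout, with 7–9 N down. I'll release it and check its pose.

```bash
python3 - <<'E'
from h import *
robot.gripper_to(.08); robot.move_linear(eng(-.058,0,.10),velocity=.12); robot.move_linear(eng(-.10,0,.22),velocity=.2); robot.pause(.2)
print(robot.get_state()['time'])
w,e=snap('wrist','wf'); sd,_=snap('side','df')
cv2.imwrite('pics/v5.png',np.hstack([cv2.resize(w,(400,300)),cv2.resize(sd[180:330,120:320],(400,300))])[:,:,::-1])
def q(p,z): 
    P=onplane(e,p,z,True)-M; return np.round([P@EX*1000,P@EY*1000],1)
hsv=cv2.cvtColor(w,cv2.COLOR_RGB2HSV); mx=w.max(2).astype(int)
m=np.zeros(mx.shape,np.uint8); m[150:290,220:340]=(mx<75)[150:290,220:340]*255
m=cv2.morphologyEx(m,2,np.ones((5,5)))
c=max(cv2.findContours(m,0,1)[0],key=cv2.contourArea)[:,0]
Q=np.array([q(p,.024) for p in c]); print(c.min(0),c.max(0))
print('outer x',np.percentile(Q[:,0],2))
for a,b,s in ((-75,-20,1),(-75,-20,-1)):
    k=(Q[:,0]>a)&(Q[:,0]<b)&(Q[:,1]*s>20)
    if k.sum()>5: print(s,k.sum(),Q[k].mean(0),np.polyfit(Q[k,0],Q[k,1],1))
E
```

```text
28.1917
[255 209] [307 289]
outer x -81.1
1 57 [-43.43508772  26.92631579] [-0.08378628 23.28705122]
-1 60 [-46.54333333 -27.14333333] [  0.08334075 -23.26437688]
```

View pics/v5.png

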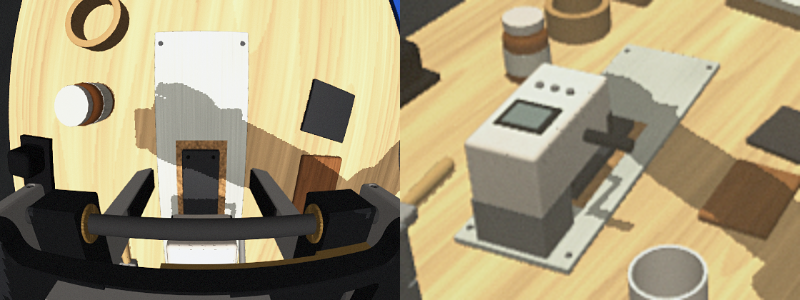

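The slab's outer end is at x about -81 mm (ideal -80) and it is centred and straight within the mat. Now the lever.

```bash
python3 - <<'E'
from h import *
def st(n):
    s=robot.get_state(); print(n,s['ee_pos'].round(4),np.round(s['force'],1),round(s['time'],2)); return s
R=rotz(A-np.pi/2)
robot.gripper_to(0.0)
robot.move_linear(eng(-.10,0,.28),velocity=.2)
robot.move_ptp(eng(.09,.085,.26),R); st('above')
def tcp(t,dz=0): a=t+.1747; return eng(.030+.0863*np.cos(a),.085,.070+.0863*np.sin(a)+.008+.019+dz)
print([robot.ik(tcp(t),R) is not None for t in (.7,0)])
robot.move_linear(tcp(.72,.008),velocity=.15); st('start')
for t in (.6,.5,.4,.3,.2,.1,.04):
    h=robot.move_linear(tcp(t),velocity=.05,threshold=15); s=st(t)
    if h: print('hit'); break
else:
    print(robot.move_linear(tcp(-.06),velocity=.02,threshold=8)); st('end')
sd,_=snap('side','dp'); sc,_=snap('scene','sp')
cv2.imwrite('pics/v6.png',np.hstack([cv2.resize(sc[160:310,230:430],(400,300)),cv2.resize(sd[180:330,120:320],(400,300))])[:,:,::-1])
E
```

```text
above [0.4771 0.2549 0.2598] [0.6 0.2 0.2] 32.17
[True, True]
start [0.4782 0.2494 0.173 ] [-0.   0.3  0.1] 32.91
0.6 [0.4767 0.2569 0.1572] [ 0.7  0.2 -0.4] 33.39
0.5 [0.4759 0.2627 0.1507] [-0.5  0.2 -0.4] 33.72
0.4 [0.4752 0.2676 0.1436] [ 0.3  0.2 -0.9] 34.04
0.3 [0.4746 0.2718 0.1361] [0.7 0.3 0.6] 34.37
0.2 [0.4741 0.2753 0.1282] [-0.7  0.   0.1] 34.69
0.1 [0.4737 0.2779 0.12  ] [ 0.3 -0.5  0.3] 35.02
0.04 [0.4736 0.2792 0.1151] [ 0.3 -0.2  0.6] 35.27
True
end [0.4738 0.2802 0.1115] [-2.4 -1.1 12.2] 35.58
```

View pics/v6.png

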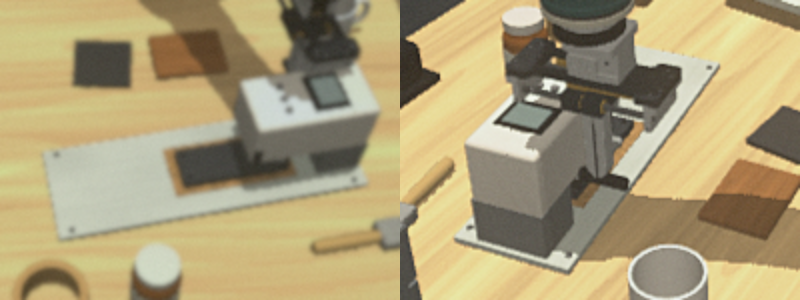

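The lever's grip is down under the fingertips at the expected joint-0 height. I'll press once more to confirm it is at its stop, retreat and check.

```bash
python3 - <<'E'
from h import *
p=robot.get_state()['ee_pos']
print(robot.move_linear([p[0],p[1],p[2]-.005],velocity=.02,threshold=10)); s=robot.get_state(); print(s['ee_pos'],s['force'])
robot.move_linear([p[0],p[1],.2],velocity=.12); robot.move_linear(eng(.0,.10,.30),velocity=.25); robot.move_ptp(eng(-.35,.12,.35),rotz(A-np.pi/2)); robot.pause(.3)
s=robot.get_state(); print(s['ee_pos'],s['time'],s['force'])
sd,_=snap('side','dq'); sc,_=snap('scene','sq')
cv2.imwrite('pics/v7.png',np.vstack([np.hstack([cv2.resize(sc[160:310,230:430],(400,300)),cv2.resize(sd[180:330,120:320],(400,300))]),np.hstack([cv2.resize(sc,(400,300)),cv2.resize(sd,(400,300))])])[:,:,::-1])
E
```

```text
True
[0.47384041 0.2803073  0.11106413] [-7.18080819 -4.33873689 23.43575688]
[ 0.5014352  -0.18501097  0.34993767] 39.1917 [-0.21382522  0.64990815  0.87475032]
```

View pics/v7.png

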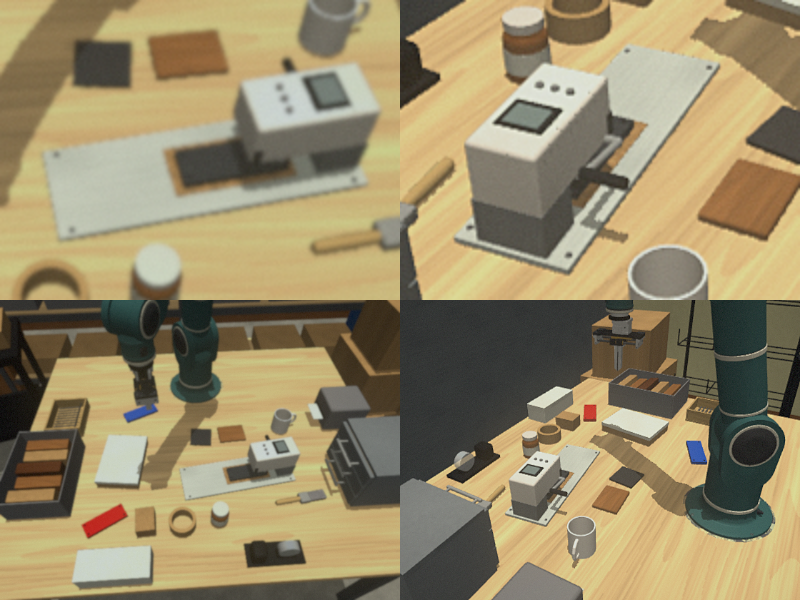

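The slab lies inside the mat under the head, the grip stays low (side crop (610,178)), and the bystanders have not moved.

```bash
python3 -c "
from rig import robot
print(robot.sign_off())"
```

```text
the job is handed in; nothing more can be done
None
```

The slab is loaded on the cork mat with the presser lever down on it, and I handed the job in at about 39 s. I set it down and let go of it on the infeed, then gripped it near its outer end and slid it under the head.

- **Slide redone:** on the first slide the wrist carried about the slab's weight (-3.9 N), so it was probably about 2 mm clear of the bed. I set it down, dragged it back to the infeed, let go and regripped it. The second slide kept 7–9 N down on the bed all the way.
- **Fingertip force:** one release gave a brief force reading of about 33 N, probably the fingertips touching the bed. It stayed under the limits.
- **Slab position:** before the lever push, the outer end measured 81 mm before the mat centre (ideal 80 mm). It was centred to under 1 mm across. I did not measure it again afterwards, but the last pictures show it squarely within the mat. The fitted side edges looked slightly tapered, which I took to be an image artefact.
- **Lever:** the grip stopped at the height expected for joint 0, about 84.5 mm. Pressing about 11 N harder moved it only 0.4 mm, and in the last pictures it stayed down after I let go. I did not see the roller itself touching the slab.
- **Rest of the bench:** the last pictures show the other items where they started and the arm clear of everything.

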